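# Close the test jig on the watch

### The arm

A 7-joint arm with a two-finger parallel gripper is mounted at the origin on the work surface. World frame = base frame: x ahead of the robot, y to its left, z up, the work surface at z = 0. Lengths are in m, angles in rad, forces in N, time in s.
With the tool pointing down it reaches from about 0.4 to 0.875 m from the base axis. Payload 4.4 kg.
Tool frame: the origin (TCP) lies on the centre line of the jaws, within the pads' length; the fingertips stand 8 mm ahead of it and the grasp point (between the pads) lies 11 mm behind it; z points along the fingers, x is the direction in which the jaws open and shut, and the axes are right-handed (so a half turn about z gives the same grasp; the last joint's range is limited). The gripper opens to 85 mm and grips with 20 to 120 N. Pads are 22 mm wide; open, the fingers measure 114 mm over their backs; the gripper's body (76 mm by 85 mm) begins 54 mm behind the grasp point. The pads swing forward as they close: fully open they stand 13 mm farther back than shut.
Start: joints at [-1.324, 0.628, 0.038, 1.517, -0.027, 0.996, -0.02], TCP at [0.2, 0.618, 0.239] pointing down, gripper open.
Joint ranges: [-3.06, 3.06], [-0.37, 2.12], [-1.25, 1.32], [0.18, 2.47], [-1.1, 4.24], [0.23, 1.98], [-2.94, 2.94]. Speed limits (rad/s): [2.57, 2.57, 3.14, 3.14, 3.14, 3.14, 3.14].

### API

Orientations are given as [roll, pitch, yaw] about the fixed x, y, z axes, in that order (R = Rz(yaw) Ry(pitch) Rx(roll)).
In Python, from cell import env gives the robot as it stands. The module is installed in compiled form; this text tells all that it offers.
- The arm moves only by the tool play_rows, never from a script. Its argument "motion" is a list that holds one entry, the list of rows, each a list of 7 numbers: the finger opening in m, from 0 to 0.0854, then the shift along the tool's x, y, z in m, then the turn, a rotation vector about the tool's x, y, z in degrees. A call has 1 to 8 rows; each row is the pose to reach, as a shift and turn from the pose commanded when the call began, along the tool's axes at that moment; what a row does not reach only later rows make up. A row lasts 1/8 s, in which the tool goes at most 62.5 mm and 10.7 degrees, less where a joint would pass 70% of its speed; a pose out of reach is approached as far as the arm can. A call with a gripper value outside its range is refused whole. The fingers move at their own pace and stop on an object; "force" is the grip in N (left out, the last holds). Time passes only in rows, so rows that repeat a pose let the fingers close. It gives the time, the measured TCP pose, the force and the opening at its end, in the units of the state.
- env.get_state(): the state, without advancing time (a new reading comes with each control period).
- env.snapshot(name): name is "scene" or "top"; returns a dict with "pixels" (400x640x3 uint8, red, green, blue), "fx", "fy", "cx", "cy" (pixels), "distortion" ([k1, k2, p1, p2, k3] as OpenCV has them; the pictures are not rectified), "cam_to_world" (4x4, takes a point from camera to world coordinates). Camera axes: x right, y up, looking along -z (the intrinsics and any distortion apply to the point x, -y, -z); pixel columns grow to the right and rows downward; lengths in m; the calibration is good to about 2 mm. A picture is of the moment at which its call begins. There is no depth.
- env.sign_off(): hands the job in, once; it reports no verdict.
The state is a dict: "time": time; "joint_pos": joint angles; "qvel": joint speeds; "effort": joint torques, N m; "tool_pos": TCP position; "tool_rot": TCP orientation; "contact_force": force on the tool from outside, world axes, zero at the start; "torque": the same for the moment, N m; "opening": finger opening in m.
Only numpy, scipy, OpenCV 4.12 (cv2) and the standard library are available. Lean on these libraries where they do the work, as an engineer would, in place of code of your own. Each camera call takes 0.05 s, during which the arm holds its last target.

### The job

Two clamshell test jigs stand open on the bench. Take the orange handle of the one that has a watch in its nest, swing its lid up over vertical and lower it gently, without letting it drop, until it lies fully shut on its stop, then let go. Leave the watch in its nest and leave the empty jig's lid open.

Things in the scene. Friction and masses are not known exactly. Their poses are not given: they have to be found in the camera images.
- loaded_lid (a joint): Hinge angle of the lid of the jig holding the watch: 0 = shut, level on its stop; 1.57 = upright; 2.0 = open stop, leaning back. Starts at 1.75 to 1.95. Level hinge line 65 mm above the bench, at the jig's rear. Lid: white frame, clear window, 115 x 120 x 8 mm, 0.22 kg. Stiff hinge: the lid stays where left above 1.2 rad; lower down it falls if let go.
- loaded_handle (a point): Centre of that lid's orange handle: round bar, 10 mm diameter, 92 mm clear length, 45 mm beyond the lid's free edge. +y runs along the bar (level, to robot's left), +x to the hinge line, 160 mm away; +z is up when shut. Shut: 65 mm above bare bench, 40 mm in front of the jig block. Open: topmost part, 210 to 225 mm up. Can be pinched from straight above at every angle; bar turns in the fingers.
- watch_center (a point): Centre of the watch body lying loose in the nest of the loaded jig: strapless turquoise case, dark back, white label, 41 x 46 x 12 mm, centre 51 mm above the bench; the shut lid clears it by 4 mm. The fixed jig is a black block with aluminium top, 130 x 140 mm, 45 mm high, front to the robot within 0.25 rad. Similar watches lie in a tray and on the bench.
- empty_lid (a joint): Hinge angle of the lid of the other, identical jig, whose nest is empty; same meaning. Starts open at 1.75 to 1.95 and is to stay open. The two jigs stand side by side, left and right of the robot's centre line, in either order.

How it is judged:
By the outcome, as a careful person would: the job done as asked, in the order asked, and still so for the second after the job is handed in, with the robot touching nothing.
It also fails if it takes over 42 s, if anything falls off the work surface, if the arm or the gripper's body presses on something with over 40 N, if the wrist force passes 120 N, or if a joint passes its speed limit or range.

## Working session

There is one attempt and no reset: what is moved stays moved. The work goes in short steps, Python scripts to look and compute and a tool call to move; the robot and the scene stay as the last step left them, time stands still between calls to the robot, and variables do not carry over. Pictures are saved under pics/ and viewed, and the job is handed in when it is done.

Besides the shell and the picture viewer there is one more tool, called after "Call:" by a JSON object that holds its "op" and its "data". play_rows: Moves the arm, as the interface text tells. Its arguments: {"type":"object","properties":{"motion":{"type":"array"},"force":{"type":"number"}},"required":["motion"]}

```bash
mkdir -p pics; python3 - <<'E'
from cell import env
import cv2,pickle
s=env.get_state();print(s)
d={}
for n in("scene","top"):
    p=env.snapshot(n);d[n]=p;cv2.imwrite(f"pics/{n}0.png",p["pixels"][:,:,::-1]);print(n,p["fx"],p["fy"],p["cx"],p["cy"],p["distortion"],p["cam_to_world"])
pickle.dump(d,open("p0.pkl","wb"))
E
```

```text
{'time': 0.0, 'joint_pos': array([-1.32378867,  0.62935268,  0.03843012,  1.51835576, -0.02695885,
        0.99633349, -0.02002055]), 'qvel': array([ 6.76756473e-04, -1.41322905e-04,  5.59837611e-04,  2.37022926e-03,
        2.56831145e-05,  3.72549598e-04, -2.76117274e-04]), 'effort': array([ 9.13660788e-04, -5.63395536e+01,  1.22640576e+00, -1.93447959e+01,
        1.10115673e-02,  1.05022584e-02, -1.33991873e-05]), 'tool_pos': array([0.1998127 , 0.617879  , 0.23838856]), 'tool_rot': array([3.14153921e+00, 1.93085945e-03, 1.25800031e+00]), 'contact_force': array([ 0.76880783,  0.74132136, -0.37762738]), 'torque': array([-0.00462002, -0.01580967, -0.0319691 ]), 'opening': 0.08531292410684513}
scene 403.745328294454 403.745328294454 314.830934843091 209.20884496908403 [-0.00107858  0.          0.          0.          0.        ] [[ 0.41813722 -0.70800347  0.56911541  0.93375861]
 [ 0.90824215  0.31478283 -0.27569542 -0.21229202]
 [ 0.01604556  0.63217312  0.77466102  0.71116761]
 [ 0.          0.          0.          1.        ]]
top 411.0125020156141 411.0125020156141 316.6874328197037 204.38512262451226 [-0.08020826  0.          0.          0.          0.        ] [[-0.07421927  0.97661229 -0.20179183  0.38013128]
 [-0.99723767 -0.0732765   0.01214878 -0.01148537]
 [-0.00292195  0.20213609  0.97935308  0.7699986 ]
 [ 0.          0.          0.          1.        ]]
```

View pics/scene0.png

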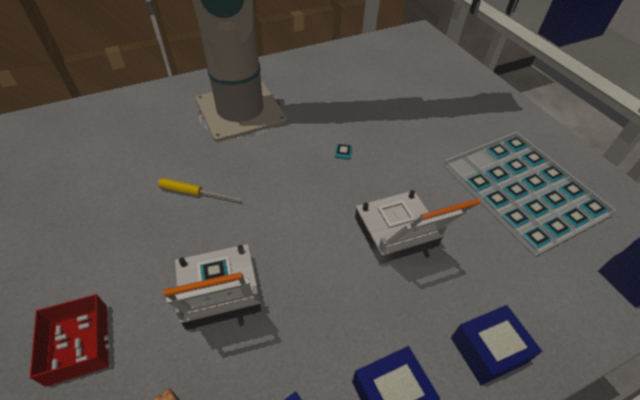

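View pics/top0.png

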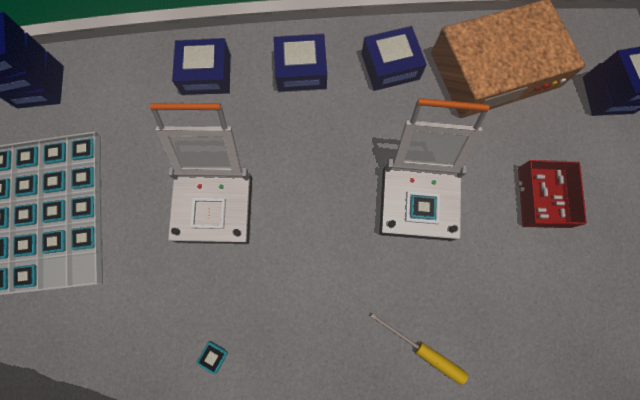

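The top view has the watch at (424,207), so the loaded jig is the one at y<0, with its handle at about (453,104). The empty jig is on the left at (208,213). I'll measure next.

```bash
cat > h.py <<'E'
import cv2,numpy as np
def ray(p,uv):
    K=np.array([[p["fx"],0,p["cx"]],[0,p["fy"],p["cy"]],[0,0,1]])
    q=cv2.undistortPoints(np.array(uv,float).reshape(-1,1,2),K,np.array(p["distortion"],float)).reshape(-1,2)
    d=np.c_[q[:,0],-q[:,1],-np.ones(len(q))]@p["cam_to_world"][:3,:3].T
    return p["cam_to_world"][:3,3],d/np.linalg.norm(d,axis=1)[:,None]
def plane(p,uv,z):
    o,d=ray(p,uv);return o+d*((z-o[2])/d[:,2])[:,None]
def tri(pa,ua,pb,ub):
    oa,da=ray(pa,[ua]);ob,db=ray(pb,[ub]);A=np.zeros((3,3));b=np.zeros(3)
    for o,d in((oa,da[0]),(ob,db[0])):
        M=np.eye(3)-np.outer(d,d);A+=M;b+=M@o
    x=np.linalg.solve(A,b);return x,np.linalg.norm(np.cross(x-oa,da[0]))
def orange(p):
    h=cv2.cvtColor(p["pixels"],cv2.COLOR_RGB2HSV)
    m=cv2.inRange(h,(4,190,120),(14,255,255))
    n,l,s,c=cv2.connectedComponentsWithStats(m)
    out=[]
    for i in range(1,n):
        if s[i,4]<80: continue
        ys,xs=np.nonzero(l==i);P=np.c_[xs,ys].astype(float);mu=P.mean(0)
        u=np.linalg.svd(P-mu,full_matrices=False)[2][0];t=(P-mu)@u
        out.append((s[i,4],mu,mu+u*t.min(),mu+u*t.max(),s[i,:4]))
    return out
E
python3 - <<'E'
import pickle;from h import *
np.set_printoptions(precision=4,suppress=True)
d=pickle.load(open("p0.pkl","rb"))
for n in d:
    for o in orange(d[n]):print(n,*o)
    p=d[n]["pixels"]; 
    c=(slice(60,260),slice(350,600)) if n=="top" else (slice(220,340),slice(130,290))
    cv2.imwrite(f"pics/{n}0z.png",cv2.resize(p[c][:,:,::-1],None,fx=3.2 if n=="top" else 5,fy=3.2 if n=="top" else 5,interpolation=cv2.INTER_CUBIC)[:600,:800])
E
```

```text
scene 195 [453.5795 207.6103] [478.169  200.5923] [427.0518 215.1814] [427 200  52  17]
scene 392 [202.0281 283.7526] [240.2242 274.9755] [164.1072 292.4663] [164 274  77  21]
top 338 [454.6746 104.1805] [418.9078 101.0549] [488.0787 107.0996] [419  99  70  11]
top 278 [184.946  105.5755] [150.9968 105.5036] [218.0029 105.6456] [151 104  68   5]
```

View pics/top0z.png

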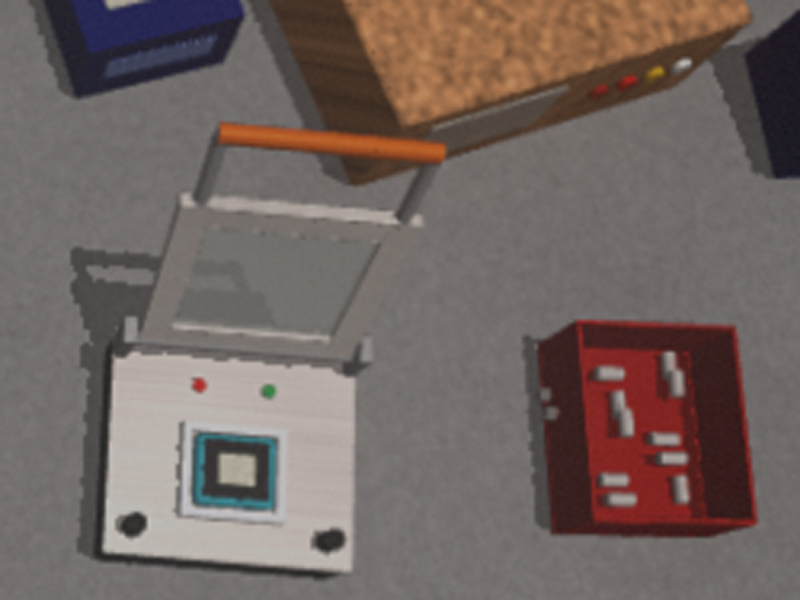

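View pics/scene0z.png

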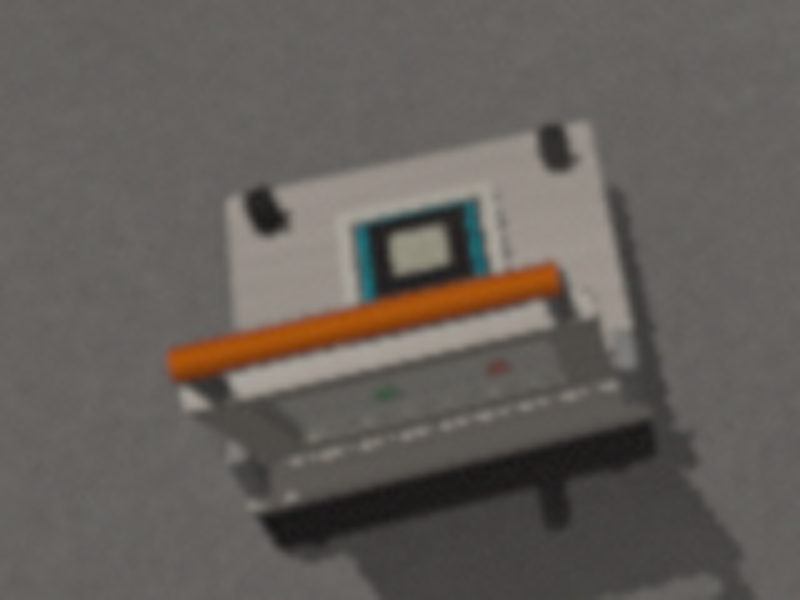

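```bash
python3 - <<'E'
import pickle;from h import *
np.set_printoptions(precision=4,suppress=True)
d=pickle.load(open("p0.pkl","rb"));S=d["scene"];T=d["top"]
z=lambda x,y:(350+x/3.2,60+y/3.2)
s=[o for o in orange(S)][1];t=[o for o in orange(T)][0]
# top left end = +y ; scene right end (240,275)=+y
L=tri(T,t[2],S,s[2]);R=tri(T,t[3],S,s[3]);print("L",L,"R",R)
c=(L[0]+R[0])/2;v=L[0]-R[0];print("c",c,"len",np.linalg.norm(v),"yaw",np.arctan2(-v[0],v[1]),'dz',v[2])
print("watch",plane(T,[z(236,468)],.057),plane(S,[(130+418/5,220+250/5)],.057))
print("plate FL FR",plane(T,[z(100,553),z(352,572)],.045))
print("hinge L R",plane(T,[z(130,330),z(365,352)],.065))
print("boxbottom",plane(T,[z(355,185)],0),"top",[ (h,plane(T,[z(402,125)],h)[0]) for h in(.1,.15,.2,.25)])
e=plane(T,[z(355,185)],0)[0]
print("box top dir",plane(T,[z(402,125),z(750,15)],.1))
s=[o for o in orange(S)][0];t=[o for o in orange(T)][1]
print("empty",tri(T,t[1],S,s[1]))
E
```

```text
L (array([ 0.6364, -0.1797,  0.2175]), np.float64(0.0009037288219054041)) R (array([ 0.6205, -0.2811,  0.2179]), np.float64(0.0007141997024508441))
c [ 0.6285 -0.2304  0.2177] len 0.10261116913041003 yaw -0.1555838225187734 dz -0.0004209648198736926
watch [[ 0.5094 -0.2099  0.057 ]] [[ 0.5091 -0.2119  0.057 ]]
plate FL FR [[ 0.4694 -0.1312  0.045 ]
 [ 0.4478 -0.2712  0.045 ]]
hinge L R [[ 0.5908 -0.1581  0.065 ]
 [ 0.5686 -0.2895  0.065 ]]
boxbottom [[ 0.6956 -0.3259  0.    ]] top [(0.1, array([ 0.6888, -0.3176,  0.1   ])), (0.15, array([ 0.6657, -0.2948,  0.15  ])), (0.2, array([ 0.6427, -0.2719,  0.2   ])), (0.25, array([ 0.6197, -0.2491,  0.25  ]))]
box top dir [[ 0.6888 -0.3176  0.1   ]
 [ 0.7483 -0.5423  0.1   ]]
empty (array([0.6574, 0.1654, 0.2168]), np.float64(0.001923525651130498))
```

```bash
cat >> h.py <<'E'
from scipy.spatial.transform import Rotation as Ro
def rel(p0,r0,p,yaw):
    A=Ro.from_euler("xyz",r0);B=Ro.from_euler("xyz",[np.pi,0,yaw])
    return np.round(A.inv().apply(np.array(p)-p0),4),np.round((A.inv()*B).as_rotvec(degrees=True),2)
E
python3 - <<'E'
from h import *;from cell import env
s=env.get_state();a=(s["tool_pos"],s["tool_rot"])
print(rel(*a,[.2,.618,.33],1.258));print(rel(*a,[.45,.22,.34],.551));print(rel(*a,[.6285,-.2304,.34],-.156))
E
```

```text
(array([-0.0001,  0.0002, -0.0915]), array([0. , 0.1, 0. ]))
(array([-0.3019,  0.3605, -0.101 ]), array([4.000e-02, 9.000e-02, 4.051e+01]))
(array([-0.6755,  0.6689, -0.1004]), array([7.000e-02, 8.000e-02, 8.102e+01]))
```

Call:
{"op": "play_rows", "data": {"motion": [[[0.05,-0.02,0.02,-0.03,0,0,3],[0.05,-0.06,0.06,-0.06,0,0,8],[0.05,-0.1,0.11,-0.09,0,0,13],[0.05,-0.14,0.16,-0.1,0,0,19],[0.05,-0.18,0.21,-0.1,0,0,25],[0.05,-0.22,0.26,-0.1,0,0,31],[0.05,-0.26,0.31,-0.1,0,0,36],[0.05,-0.3,0.36,-0.1,0,0,40]]], "force": 40}}

```text
time: 1.1
tool_pos: [0.4411, 0.2352, 0.3393]
tool_rot: [-3.141, -0.0, 0.558]
contact_force: [1.0, 0.9, 0.2]
opening: 0.05
```

```bash
python3 - <<'E'
from h import *;from cell import env
s=env.get_state();a=(s["tool_pos"],s["tool_rot"]);print(s["joint_pos"])
print(a,rel(*a,[.6285,-.2304,.32],-.156))
E
```

```text
[-0.78283528  0.31358742  0.3197416   1.79057604 -0.11192023  1.05502099
  0.13542585]
(array([0.44112251, 0.23521591, 0.33925017]), array([-3.14139838e+00, -6.37827243e-05,  5.57770118e-01])) (array([-0.0875,  0.4942,  0.0191]), array([-1.00e-02,  0.00e+00,  4.09e+01]))
```

```bash
python3 - <<'E'
from h import *
A=Ro.from_euler("xyz",[3.14154,.0019,1.258]);p=np.array([.1998,.6179,.2384])+A.apply([-.3,.36,-.1])
r=(A*Ro.from_rotvec([0,0,40],degrees=True)).as_euler("xyz");print(p,r,rel(p,r,[.6285,-.2304,.32],-.156))
E
```

```text
[0.45006914 0.22186054 0.33898877] [3.14033102e+00 1.42163903e-03 5.59867452e-01] (array([-0.089 ,  0.4779,  0.0197]), array([ 0.1 ,  0.05, 41.02]))
```

Call:
{"op": "play_rows", "data": {"motion": [[[0.05,-0.011,0.06,0.0,0,0,5],[0.05,-0.022,0.12,0.0,0,0,10],[0.05,-0.034,0.18,0.0,0,0,16],[0.05,-0.045,0.24,0.0,0,0,22],[0.05,-0.056,0.3,0,0,0,28],[0.05,-0.067,0.36,0.0,0,0,33],[0.05,-0.078,0.42,0.01,0,0,38],[0.05,-0.089,0.475,0.02,0,0,41]]]}}

```text
time: 2.1
tool_pos: [0.6178, -0.2145, 0.3186]
tool_rot: [-3.141, 0.0, -0.158]
contact_force: [0.8, -0.1, 0.3]
opening: 0.0499
```

Call:
{"op": "play_rows", "data": {"motion": [[[0.05,0,0.002,0,0,0,0],[0.05,0,0.003,0,0,0,0]]]}}

```text
time: 2.35
tool_pos: [0.6166, -0.2151, 0.3186]
tool_rot: [-3.141, 0.001, -0.156]
contact_force: [-0.7, 1.3, 0.6]
opening: 0.0501
```

```bash
python3 - <<'E'
from h import *;from cell import env
import pickle
d={n:env.snapshot(n) for n in("scene","top")};pickle.dump(d,open("p1.pkl","wb"))
s=env.get_state();a=(s["tool_pos"],s["tool_rot"]);print(s["joint_pos"])
print(a,rel(*a,[.6285,-.2304,.207],-.156))
cv2.imwrite("pics/t1.png",np.vstack([d["top"]["pixels"][40:260,300:620],d["scene"]["pixels"][150:350,100:420]])[:,:,::-1])
E
```

```text
[-0.01355916  0.61657952  0.54996988  1.40977507 -0.33060443  1.20776492
  0.4181034 ]
(array([ 0.61695902, -0.21391906,  0.31938718]), array([-3.14018739e+00,  1.82284061e-04, -1.53586469e-01])) (array([0.0139, 0.0147, 0.1124]), array([-0.08,  0.01,  0.14]))
```

View pics/t1.png

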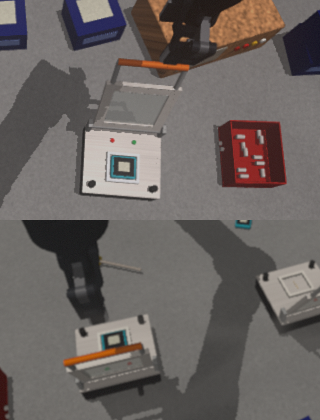

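Call:
{"op": "play_rows", "data": {"motion": [[[0.05,0.014,0.015,0.01,0,0,0],[0.05,0.014,0.015,0.04,0,0,0],[0.05,0.014,0.015,0.065,0,0,0],[0.05,0.014,0.015,0.065,0,0,0]]]}}

```text
time: 2.95
tool_pos: [0.6277, -0.2317, 0.252]
tool_rot: [-3.141, 0.004, -0.155]
contact_force: [0.2, 0.4, -0.3]
opening: 0.0499
```

```bash
python3 - <<'E'
from h import *;from cell import env
import pickle
d={n:env.snapshot(n) for n in("scene","top")};pickle.dump(d,open("p2.pkl","wb"))
s=env.get_state();a=(s["tool_pos"],s["tool_rot"])
print(a,rel(*a,[.6285,-.2304,.207],-.156))
cv2.imwrite("pics/t2.png",cv2.resize(np.hstack([d["top"]["pixels"][50:250,370:570],d["scene"]["pixels"][180:380,110:310]])[:,:,::-1],None,fx=2,fy=2))
E
```

```text
(array([ 0.62896779, -0.23294975,  0.2548759 ]), array([ 3.14108402e+00, -8.63979945e-04, -1.55204901e-01])) (array([-0.0009, -0.0025,  0.0479]), array([ 0.03, -0.05,  0.05]))
```

View pics/t2.png

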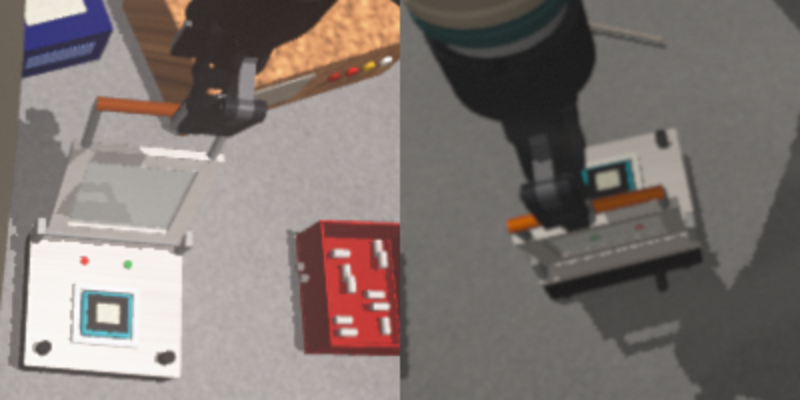

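The fingers are centred over the bar in both views: top crop about (200,105), scene crop about (560,200). Next I descend and close.

Call:
{"op": "play_rows", "data": {"motion": [[[0.05,-0.001,-0.002,0.02,0,0,0],[0.05,-0.001,-0.002,0.04,0,0,0],[0.05,-0.001,-0.002,0.046,0,0,0],[0.05,-0.001,-0.002,0.046,0,0,0]]], "force": 25}}

```text
time: 3.55
tool_pos: [0.6282, -0.2309, 0.2091]
tool_rot: [3.141, -0.001, -0.156]
contact_force: [-0.7, -0.4, -0.3]
opening: 0.0501
```

Call:
{"op": "play_rows", "data": {"motion": [[[0.0,0,0,0,0,0,0],[0.0,0,0,0,0,0,0],[0.0,0,0,0,0,0,0],[0.0,0,0,0,0,0,0],[0.0,0,0,0,0,0,0]]], "force": 25}}

```text
time: 4.18
tool_pos: [0.6283, -0.2309, 0.209]
tool_rot: [3.141, -0.002, -0.156]
contact_force: [1.3, -0.5, 2.8]
opening: 0.0088
```

```bash
python3 - <<'E'
from h import *;from cell import env
d={n:env.snapshot(n) for n in("scene","top")}
for _ in range(1):
    s=env.get_state();print(s)
cv2.imwrite("pics/t3.png",cv2.resize(np.hstack([d["top"]["pixels"][50:250,370:570],d["scene"]["pixels"][180:380,110:310]])[:,:,::-1],None,fx=2,fy=2))
E
```

```text
{'time': 4.275, 'joint_pos': array([ 0.03313334,  0.73691687,  0.50296981,  1.50061338, -0.39427487,
        1.00397463,  0.48347516]), 'qvel': array([-1.07994649e-03,  5.23947814e-04,  1.32348402e-05,  7.47123182e-04,
       -5.51273044e-04, -2.16195527e-04, -6.55902327e-04]), 'effort': array([ 1.67510114e-01, -5.45408285e+01,  7.59519696e+00, -1.57955557e+01,
        1.96299716e-01,  3.68564241e-01,  2.77790817e-02]), 'tool_pos': array([ 0.62839886, -0.23087538,  0.20899581]), 'tool_rot': array([ 3.14123213e+00, -1.88572907e-03, -1.55685953e-01]), 'contact_force': array([1.59664666, 0.31565265, 5.53601583]), 'torque': array([ 0.01244812, -0.30896215, -0.05806694]), 'opening': 0.008989875370255904}
```

View pics/t3.png

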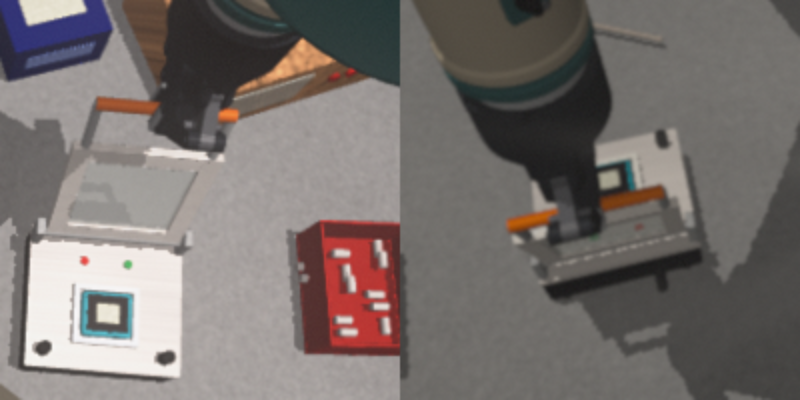

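```bash
cat > arc.py <<'E'
import numpy as np,sys
a=float(sys.argv[1]);b=float(sys.argv[2])
for i,t in enumerate(np.linspace(a,b,9)[1:]): print(round(t,3),"x %.4f z %.4f"%(-.16*(np.cos(t)-np.cos(a)),-.16*(np.sin(t)-np.sin(a))))
E
for s in "1.878 1.6" "1.6 1.3" "1.3 1.05" "1.05 .8" ".8 .58" ".58 .36" ".36 .16" ".16 0"; do echo $s; python3 arc.py $s; done
```

```text
1.878 1.6
1.843 x -0.0053 z -0.0016
1.808 x -0.0107 z -0.0030
1.774 x -0.0161 z -0.0042
1.739 x -0.0216 z -0.0052
1.704 x -0.0271 z -0.0061
1.67 x -0.0326 z -0.0067
1.635 x -0.0382 z -0.0072
1.6 x -0.0437 z -0.0074
1.6 1.3
1.562 x -0.0060 z -0.0001
1.525 x -0.0120 z 0.0001
1.488 x -0.0180 z 0.0005
1.45 x -0.0240 z 0.0011
1.412 x -0.0299 z 0.0019
1.375 x -0.0358 z 0.0030
1.338 x -0.0417 z 0.0043
1.3 x -0.0475 z 0.0058
1.3 1.05
1.269 x -0.0048 z 0.0014
1.238 x -0.0095 z 0.0030
1.206 x -0.0142 z 0.0047
1.175 x -0.0189 z 0.0065
1.144 x -0.0235 z 0.0085
1.112 x -0.0280 z 0.0107
1.081 x -0.0324 z 0.0130
1.05 x -0.0368 z 0.0154
1.05 .8
1.019 x -0.0043 z 0.0026
0.988 x -0.0085 z 0.0052
0.956 x -0.0126 z 0.0081
0.925 x -0.0167 z 0.0110
0.894 x -0.0206 z 0.0141
0.862 x -0.0245 z 0.0173
0.831 x -0.0282 z 0.0206
0.8 x -0.0319 z 0.0240
.8 .58
0.773 x -0.0031 z 0.0031
0.745 x -0.0061 z 0.0063
0.718 x -0.0091 z 0.0096
0.69 x -0.0119 z 0.0129
0.662 x -0.0147 z 0.0164
0.635 x -0.0173 z 0.0199
0.607 x -0.0199 z 0.0234
0.58 x -0.0224 z 0.0271
.58 .36
0.552 x -0.0024 z 0.0037
0.525 x -0.0046 z 0.0075
0.497 x -0.0068 z 0.0113
0.47 x -0.0088 z 0.0152
0.442 x -0.0108 z 0.0192
0.415 x -0.0126 z 0.0232
0.387 x -0.0143 z 0.0272
0.36 x -0.0159 z 0.0313
.36 .16
0.335 x -0.0014 z 0.0038
0.31 x -0.0026 z 0.0076
0.285 x -0.0038 z 0.0114
0.26 x -0.0049 z 0.0152
0.235 x -0.0059 z 0.0191
0.21 x -0.0067 z 0.0230
0.185 x -0.0075 z 0.0269
0.16 x -0.0082 z 0.0309
.16 0
0.14 x -0.0005 z 0.0032
0.12 x -0.0009 z 0.0063
0.1 x -0.0012 z 0.0095
0.08 x -0.0015 z 0.0127
0.06 x -0.0018 z 0.0159
0.04 x -0.0019 z 0.0191
0.02 x -0.0020 z 0.0223
0.0 x -0.0020 z 0.0255
```

Call:
{"op": "play_rows", "data": {"motion": [[[0,-0.005,0,-0.0016,0,0,0],[0,-0.011,0,-0.003,0,0,0],[0,-0.016,0,-0.0042,0,0,0],[0,-0.0215,0,-0.0052,0,0,0],[0,-0.027,0,-0.006,0,0,0],[0,-0.0325,0,-0.0067,0,0,0],[0,-0.038,0,-0.0072,0,0,0],[0,-0.0437,0,-0.0074,0,0,0]]]}}

```text
time: 5.28
tool_pos: [0.5843, -0.2238, 0.216]
tool_rot: [-3.142, -0.001, -0.156]
contact_force: [1.6, 0.2, 7.8]
opening: 0.009
```

Call:
{"op": "play_rows", "data": {"motion": [[[0,-0.006,0,0,0,0,0],[0,-0.012,0,0.0001,0,0,0],[0,-0.018,0,0.0005,0,0,0],[0,-0.024,0,0.001,0,0,0],[0,-0.03,0,0.002,0,0,0],[0,-0.036,0,0.003,0,0,0],[0,-0.042,0,0.0043,0,0,0],[0,-0.0475,0,0.0058,0,0,0]]]}}

```text
time: 6.28
tool_pos: [0.537, -0.2162, 0.2095]
tool_rot: [-3.141, 0.001, -0.156]
contact_force: [1.0, 0.9, 1.1]
opening: 0.009
```

```bash
python3 - <<'E'
from h import *;from cell import env
d={n:env.snapshot(n) for n in("scene","top")}
s=env.get_state();print(s["tool_pos"],s["tool_rot"],s["contact_force"],s["torque"],s["opening"])
cv2.imwrite("pics/t4.png",cv2.resize(np.hstack([d["top"]["pixels"][50:250,370:570],d["scene"]["pixels"][180:380,110:310]])[:,:,::-1],None,fx=2,fy=2))
E
```

```text
[ 0.53628999 -0.2160947   0.20929152] [-3.14109410e+00  2.20939898e-03 -1.56006142e-01] [ 0.67987072 -0.37783817  0.76650618] [-0.03084882 -0.12833557 -0.01466132] 0.008710903478172945
```

View pics/t4.png

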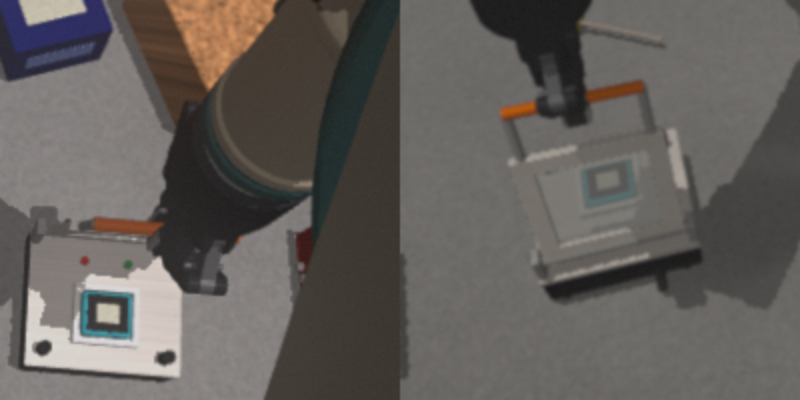

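The lid is following: it is just past vertical, with the bar still in the fingers at scene crop (570,100).

Call:
{"op": "play_rows", "data": {"motion": [[[0,-0.0048,0,0.0014,0,0,0],[0,-0.0095,0,0.003,0,0,0],[0,-0.0142,0,0.0047,0,0,0],[0,-0.0189,0,0.0065,0,0,0],[0,-0.0235,0,0.0085,0,0,0],[0,-0.028,0,0.0107,0,0,0],[0,-0.0324,0,0.013,0,0,0],[0,-0.0368,0,0.0154,0,0,0]]]}}

```text
time: 7.38
tool_pos: [0.5008, -0.2105, 0.1943]
tool_rot: [-3.141, 0.0, -0.156]
contact_force: [0.0, 0.6, 1.9]
opening: 0.0091
```

Call:
{"op": "play_rows", "data": {"motion": [[[0,-0.0043,0,0.0026,0,0,0],[0,-0.0085,0,0.0052,0,0,0],[0,-0.0126,0,0.0081,0,0,0],[0,-0.0167,0,0.011,0,0,0],[0,-0.0206,0,0.0141,0,0,0],[0,-0.0245,0,0.0173,0,0,0],[0,-0.0282,0,0.0206,0,0,0],[0,-0.0319,0,0.024,0,0,0]]]}}

```text
time: 8.38
tool_pos: [0.4695, -0.2056, 0.1702]
tool_rot: [-3.141, 0.0, -0.156]
contact_force: [2.2, 2.9, 0.6]
opening: 0.0089
```

```bash
python3 - <<'E'
from h import *;from cell import env
d={n:env.snapshot(n) for n in("scene","top")}
s=env.get_state();print(s["tool_pos"],s["tool_rot"],s["contact_force"],s["torque"],s["opening"],s["joint_pos"])
cv2.imwrite("pics/t5.png",cv2.resize(np.hstack([d["top"]["pixels"][80:280,370:570],d["scene"]["pixels"][150:350,110:310]])[:,:,::-1],None,fx=2,fy=2))
E
```

```text
[ 0.46917656 -0.20559834  0.16999597] [-3.14137573e+00  8.95805787e-04 -1.55919195e-01] [ 0.8125206   2.6016622  -1.84722027] [ 0.42276559 -0.44197737 -0.05534802] 0.009053456885302248 [ 0.03750665  0.577474    0.4794376   1.97831466 -0.41079619  0.68214787
  0.61867326]
```

View pics/t5.png

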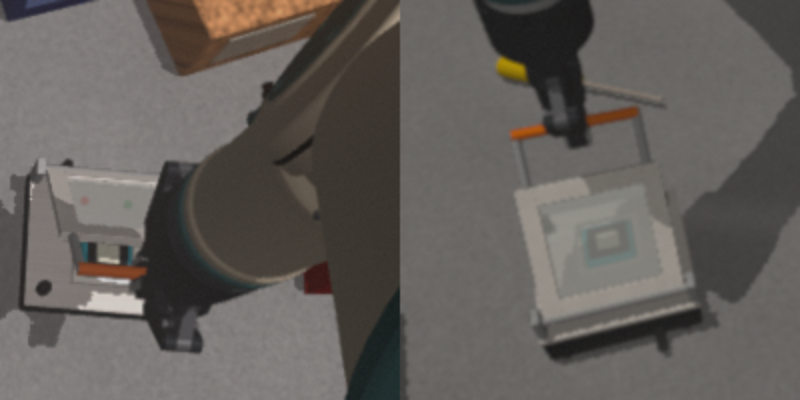

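The lid is about half down and still held. Continuing.

Call:
{"op": "play_rows", "data": {"motion": [[[0,-0.0031,0,0.0031,0,0,0],[0,-0.0061,0,0.0063,0,0,0],[0,-0.0091,0,0.0096,0,0,0],[0,-0.0119,0,0.0129,0,0,0],[0,-0.0147,0,0.0164,0,0,0],[0,-0.0173,0,0.0199,0,0,0],[0,-0.0199,0,0.0234,0,0,0],[0,-0.0224,0,0.0271,0,0,0]]]}}

```text
time: 9.48
tool_pos: [0.4473, -0.2021, 0.1431]
tool_rot: [-3.141, 0.0, -0.156]
contact_force: [1.1, 2.8, 0.8]
opening: 0.0089
```

Call:
{"op": "play_rows", "data": {"motion": [[[0,-0.0024,0,0.0037,0,0,0],[0,-0.0046,0,0.0075,0,0,0],[0,-0.0068,0,0.0113,0,0,0],[0,-0.0088,0,0.0152,0,0,0],[0,-0.0108,0,0.0192,0,0,0],[0,-0.0126,0,0.0232,0,0,0],[0,-0.0143,0,0.0272,0,0,0],[0,-0.0159,0,0.0313,0,0,0]]]}}

```text
time: 10.48
tool_pos: [0.4315, -0.1997, 0.1118]
tool_rot: [-3.141, 0.001, -0.156]
contact_force: [-1.0, 4.8, 1.5]
opening: 0.0087
```

```bash
python3 - <<'E'
from h import *;from cell import env
d={n:env.snapshot(n) for n in("scene",)}
s=env.get_state();print(s["tool_pos"],s["tool_rot"],s["contact_force"],s["torque"],s["opening"],s["joint_pos"])
cv2.imwrite("pics/t6.png",cv2.resize(d["scene"]["pixels"][150:350,110:310][:,:,::-1],None,fx=3,fy=3))
E
```

```text
[ 0.43132659 -0.1996513   0.11140255] [-3.14136855e+00  9.61213316e-04 -1.55750912e-01] [ 0.11661246  4.10689418 -0.20852392] [ 0.88112934 -0.1386188  -0.04186406] 0.00888277407123893 [ 0.1158583   0.62842494  0.38218004  2.11733343 -0.4924723   0.48206949
  0.71848984]
```

View pics/t6.png

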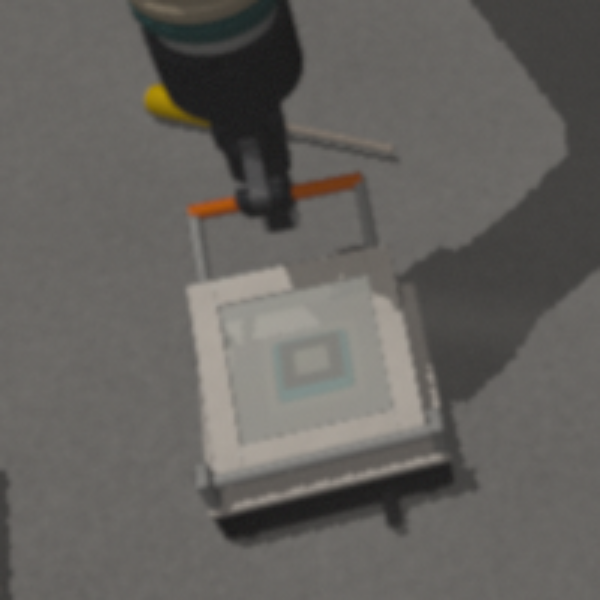

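Call:
{"op": "play_rows", "data": {"motion": [[[0,-0.0014,0,0.0038,0,0,0],[0,-0.0026,0,0.0076,0,0,0],[0,-0.0038,0,0.0114,0,0,0],[0,-0.0049,0,0.0152,0,0,0],[0,-0.0059,0,0.0191,0,0,0],[0,-0.0067,0,0.023,0,0,0],[0,-0.0075,0,0.0269,0,0,0],[0,-0.0082,0,0.0309,0,0,0]]]}}

```text
time: 11.52
tool_pos: [0.4229, -0.1983, 0.0808]
tool_rot: [-3.141, 0.002, -0.156]
contact_force: [-2.2, 4.5, 1.4]
opening: 0.0085
```

```bash
python3 - <<'E'
from cell import env
s=env.get_state();print(s["tool_pos"],s["contact_force"],s["torque"],s["opening"],s["joint_pos"])
E
```

```text
[ 0.42288275 -0.19828897  0.08076313] [-2.1997277   4.52980978  1.37887671] [ 0.92136175  0.24072985 -0.05060596] 0.008499143319006062 [ 0.16458588  0.67382917  0.31666689  2.15407135 -0.53588676  0.39044062
  0.76211846]
```

Call:
{"op": "play_rows", "data": {"motion": [[[0,-0.0005,0,0.003,0,0,0],[0,-0.0008,0,0.006,0,0,0],[0,-0.0011,0,0.009,0,0,0],[0,-0.0014,0,0.012,0,0,0],[0,-0.0016,0,0.015,0,0,0],[0,-0.0018,0,0.018,0,0,0],[0,-0.0019,0,0.02,0,0,0],[0,-0.002,0,0.022,0,0,0]]]}}

```text
time: 12.52
tool_pos: [0.4204, -0.1979, 0.0587]
tool_rot: [-3.141, 0.003, -0.156]
contact_force: [-2.8, 3.8, 0.1]
opening: 0.0094
```

Call:
{"op": "play_rows", "data": {"motion": [[[0,0,0,0.0005,0,0,0],[0,0,0,0.001,0,0,0],[0,0,0,0.0015,0,0,0],[0,0,0,0.002,0,0,0]]]}}

```text
time: 13.02
tool_pos: [0.4203, -0.1978, 0.0567]
tool_rot: [-3.141, 0.003, -0.156]
contact_force: [-2.0, 5.7, 0.8]
opening: 0.0089
```

Call:
{"op": "play_rows", "data": {"motion": [[[0,0,0,0.0005,0,0,0],[0,0,0,0.001,0,0,0],[0,0,0,0.0015,0,0,0],[0,0,0,0.002,0,0,0]]]}}

```text
time: 13.52
tool_pos: [0.4203, -0.1978, 0.0547]
tool_rot: [-3.141, 0.003, -0.156]
contact_force: [-3.9, 5.1, 1.1]
opening: 0.0087
```

Call:
{"op": "play_rows", "data": {"motion": [[[0,0,0,0.0005,0,0,0],[0,0,0,0.001,0,0,0],[0,0,0,0.0015,0,0,0],[0,0,0,0.0015,0,0,0]]]}}

```text
time: 14.02
tool_pos: [0.4202, -0.1978, 0.0532]
tool_rot: [-3.141, 0.003, -0.156]
contact_force: [-2.6, 4.8, -0.0]
opening: 0.0091
```

```bash
python3 - <<'E'
from h import *;from cell import env
d={n:env.snapshot(n) for n in("scene",)}
s=env.get_state();print(s["tool_pos"],s["tool_rot"],s["contact_force"],s["torque"],s["opening"],s["joint_pos"])
p=d["scene"]
for o in orange(p):print(o)
cv2.imwrite("pics/t7.png",cv2.resize(d["scene"]["pixels"][150:350,110:310][:,:,::-1],None,fx=3,fy=3))
E
```

```text
[ 0.42023199 -0.19786311  0.05316381] [-3.14087352e+00  2.92683570e-03 -1.55839041e-01] [-2.15770501  3.37948312 -0.29688737] [ 0.89998353  0.4200458  -0.03953334] 0.008999917743138625 [ 0.20571116  0.72227618  0.25832714  2.16974605 -0.57207644  0.31722081
  0.79513572]
(np.int32(196), array([453.82653061, 207.57653061]), array([478.20291415, 200.7215666 ]), array([425.84408607, 215.44556706]), array([426, 200,  53,  17], dtype=int32))
```

View pics/t7.png

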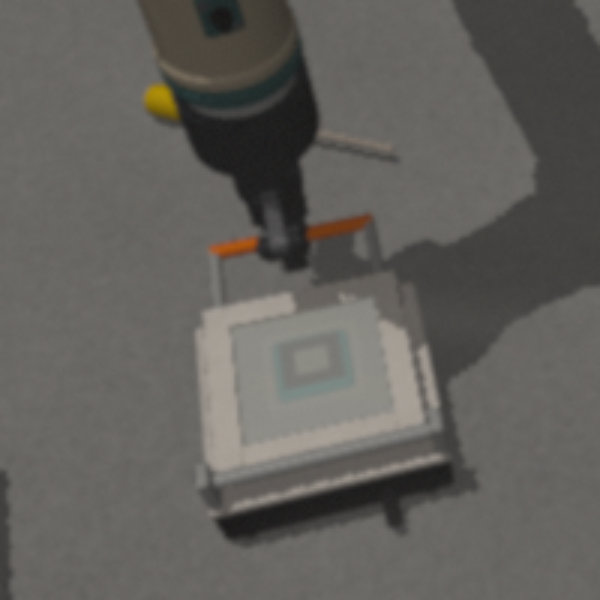

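No stop contact is felt yet, so I'm lowering slowly until it is.

Call:
{"op": "play_rows", "data": {"motion": [[[0,0,0,0.0005,0,0,0],[0,0,0,0.001,0,0,0],[0,0,0,0.0015,0,0,0],[0,0,0,0.0015,0,0,0]]]}}

```text
time: 14.58
tool_pos: [0.4202, -0.1978, 0.0517]
tool_rot: [-3.141, 0.003, -0.156]
contact_force: [-3.3, 4.0, -0.3]
opening: 0.0089
```

Call:
{"op": "play_rows", "data": {"motion": [[[0,0,0,0.0005,0,0,0],[0,0,0,0.001,0,0,0],[0,0,0,0.0015,0,0,0],[0,0,0,0.0015,0,0,0]]]}}

```text
time: 15.08
tool_pos: [0.4202, -0.1978, 0.0505]
tool_rot: [-3.141, 0.003, -0.156]
contact_force: [-3.4, 4.9, 4.3]
opening: 0.0088
```

```bash
python3 - <<'E'
from h import *;from cell import env
p=env.snapshot("scene")
s=env.get_state();print(s["tool_pos"],s["contact_force"],s["torque"])
h=cv2.cvtColor(p["pixels"],cv2.COLOR_RGB2HSV);m=cv2.inRange(h,(4,170,90),(16,255,255))
n,l,st,c=cv2.connectedComponentsWithStats(m)
for i in range(1,n):
    if st[i,4]>15:print(st[i],c[i],[np.round(plane(p,[c[i]],z)[0],4) for z in(.06,.065,.07)])
E
```

```text
[ 0.42025314 -0.19785256  0.05054628] [-4.36771669  4.42013407  5.05077658] [ 0.96126664  0.64752613 -0.09467238]
[423 199  56  19 242] [452.08264463 208.08677686] [array([0.5698, 0.2844, 0.06  ]), array([0.5726, 0.2806, 0.065 ]), array([0.5754, 0.2768, 0.07  ])]
[213 223  19   7  57] [221.50877193 226.43859649] [array([ 0.4199, -0.17  ,  0.06  ]), array([ 0.4238, -0.1703,  0.065 ]), array([ 0.4278, -0.1706,  0.07  ])]
[181 230  15   6  50] [188.62 232.74] [array([ 0.4086, -0.2335,  0.06  ]), array([ 0.4126, -0.2333,  0.065 ]), array([ 0.4166, -0.2332,  0.07  ])]
```

Call:
{"op": "play_rows", "data": {"motion": [[[0,0,0,0.0005,0,0,0],[0,0,0,0.001,0,0,0],[0,0,0,0.0015,0,0,0],[0,0,0,0.0015,0,0,0]]]}}

```text
time: 15.62
tool_pos: [0.4202, -0.1978, 0.0501]
tool_rot: [-3.14, 0.002, -0.156]
contact_force: [-5.9, 5.6, 18.5]
opening: 0.0088
```

On the stop: 18.5 N upward and the lid no longer yields. Now I release it.

Call:
{"op": "play_rows", "data": {"motion": [[[0.02,0,0,-0.0005,0,0,0],[0.04,0,0,-0.001,0,0,0],[0.04,0,0,-0.001,0,0,0],[0.04,0,0,-0.001,0,0,0],[0.04,0,0,-0.001,0,0,0]]]}}

```text
time: 16.25
tool_pos: [0.4219, -0.1984, 0.0501]
tool_rot: [3.141, 0.0, -0.156]
contact_force: [-0.5, -0.3, -1.3]
opening: 0.0399
```

Call:
{"op": "play_rows", "data": {"motion": [[[0.04,0,0,-0.01,0,0,0],[0.04,0,0,-0.025,0,0,0],[0.04,0,0,-0.045,0,0,0],[0.04,0,0,-0.075,0,0,0],[0.04,0,0,-0.11,0,0,0],[0.04,0,0,-0.15,0,0,0],[0.04,0,0,-0.19,0,0,0],[0.04,0,0,-0.22,0,0,0]]]}}

```text
time: 17.25
tool_pos: [0.4217, -0.1984, 0.2725]
tool_rot: [3.142, -0.002, -0.156]
contact_force: [0.7, 0.2, -0.2]
opening: 0.0399
```

Call:
{"op": "play_rows", "data": {"motion": [[[0.04,0,-0.03,0,0,0,0],[0.04,0,-0.07,0,0,0,0],[0.04,0,-0.11,0,0,0,0],[0.04,0,-0.15,0,0,0,0],[0.04,0,-0.18,0,0,0,0],[0.04,0,-0.2,0,0,0,0],[0.04,0,-0.2,0,0,0,0]]]}}

```text
time: 18.12
tool_pos: [0.4527, 0.0006, 0.2705]
tool_rot: [-3.141, -0.0, -0.153]
contact_force: [0.3, 0.5, -0.4]
opening: 0.0401
```

```bash
python3 - <<'E'
from h import *;from cell import env
S=env.snapshot("scene");T=env.snapshot("top")
s=env.get_state();print(s["time"],s["tool_pos"],s["contact_force"])
a=[o for o in orange(S)];b=orange(T)
for o in a+b:print(o)
A=[o for o in a if o[1][0]<350];B=[o for o in b if o[1][0]>320]
if A and B:print(tri(T,B[0][1],S,A[0][1]),tri(T,B[0][2],S,A[0][2]),tri(T,B[0][3],S,A[0][3]))
A=[o for o in a if o[1][0]>350];B=[o for o in b if o[1][0]<320]
if A and B:print("empty",tri(T,B[0][1],S,A[0][1]))
cv2.imwrite("pics/s8.png",S["pixels"][:,:,::-1]);cv2.imwrite("pics/t8.png",T["pixels"][:,:,::-1])
E
```

```text
18.225 [ 0.4525013  -0.00154062  0.27052734] [-0.31734539  0.86059699 -0.63915039]
(np.int32(200), array([453.425, 207.66 ]), array([478.1962235 , 200.69819479]), array([425.16896138, 215.6011918 ]), array([425, 200,  54,  17], dtype=int32))
(np.int32(146), array([206.93150685, 229.07534247]), array([231.22166948, 224.0772991 ]), array([182.23794378, 234.15639116]), array([182, 223,  50,  13], dtype=int32))
(np.int32(183), array([423.08743169, 256.67759563]), array([393.97409883, 254.31982272]), array([452.0789208, 259.0255009]), array([394, 253,  59,   8], dtype=int32))
(array([ 0.4198127 , -0.19692363,  0.0657674 ]), np.float64(0.001582163492166682)) (array([ 0.42745104, -0.14848132,  0.06531408]), np.float64(0.002758557024991468)) (array([ 0.41211876, -0.24518157,  0.06633256]), np.float64(0.0002505640395571344))
```

View pics/s8.png

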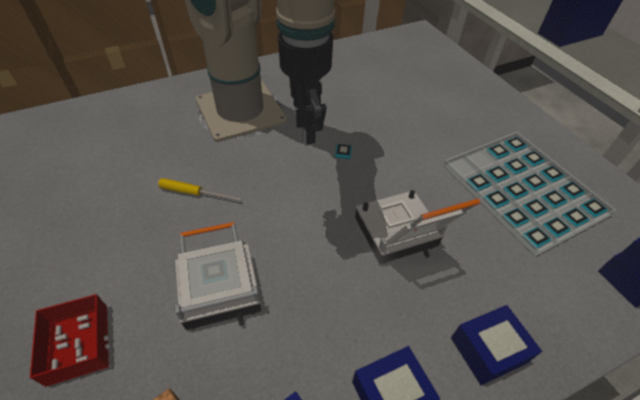

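View pics/t8.png

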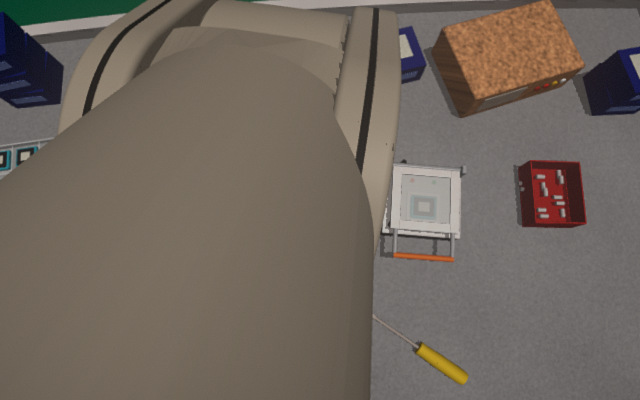

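The lid lies shut. Its bar triangulates to z≈0.0658 (65 mm expected), and the watch shows through the window at scene (213,270). The empty lid is still open, with its bar unmoved at scene (453,208), and the arm is clear.

```bash
python3 -c "
from cell import env
print(env.sign_off())"
```

```text
the job is handed in; nothing more can be done
None
```

The loaded jig, the one on the robot's right, is shut. I pinched its orange handle from above, swung the lid over vertical, and lowered it in small steps while holding it. The stop then pushed back with 18.5 N and the lid yielded no further. I opened the fingers, withdrew, and handed the job in at about 18 s of the 42 s allowed.

**Last checks:**
- **Lid:** after release the handle bar measured 65.8 mm above the bench, against 65 mm expected when shut.
- **Watch:** it shows in its nest through the lid window in both views.
- **Empty jig:** its lid is still open. Its handle is in the same place in the scene view to within a pixel, but the arm hid it from the top camera, so I had only one view of it.
- **Robot:** the force reading was about zero, with the gripper about 0.2 m from the jig.

**Disagreements:**
- The stop was felt about 3 to 4 mm lower on the tool than planned; I put this down to the bar sliding a little in the fingers.
- The two camera views of the shut bar agreed to between 0.3 and 2.8 mm.

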